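Lock the tube rack in its dock

TASK

Push the black tube rack along the dock with the fingertips until it is fully home against the end stop, then flip the dock's lever over past upright so that it snaps down and locks in front of the rack. Only push the rack, never lift it or its tubes; the tubes must stay standing in it, and everything else on the cabinet stays where it is. Finish with the hand clear of everything.

Things in the scene. Friction and masses are not known exactly. Their poses are not given: they have to be found in the camera images.
- dock: Rack dock fixed to the cabinet top: white plate 178 (x) x 76 (y) x 6 mm, two aluminium guide rails along x (59 mm apart, tops 22 mm above the cabinet top), end stop 28 mm high with its face at x = +80 mm. Origin on the cabinet top, under the plate's middle. x: the way the rack is pushed in; z up; the +y side carries the lever. The mouth (plate edge x = -87 mm) is open, roughly towards the robot.
- dock_home (a point): Point on the dock's plate where the rack's origin lies when the rack is fully home (35 mm along dock x, 6 mm above the cabinet top).
- rack: Black tube rack, 90 long x 55 wide x 27 mm high, about 0.11 kg, loose on the plate between the rails. Origin: centre of its underside. Its y axis is its long axis, along dock +x; the near end face lies 45 mm from the origin towards dock -x, upright, 6 to 33 mm above the cabinet top: push there, midway across. It starts 30 to 60 mm short of home.
- tube0: Sample tube with orange cap, about 100 mm tall, 16 mm at the cap, standing loosely (it leans a little) in the corner cell at the rack's far end, dock -y side. Origin: middle of its lower end. Its top is about 110 mm above the cabinet top.
- tube1: The same in the corner cell at the rack's far end, dock +y side.
- lever (a joint): Lever angle, rad, about an axis parallel to dock x. 0: open, leaning 34 degrees outward (dock +y); 0.6: upright, dead centre; 1.2: locked, leaning 34 degrees inward over the dock. A spring snaps it to the nearer end; about 4 N on the grip moves it. Locked, its nose hangs 3 mm before the home rack's near end; with the rack over 3 mm short the nose lands on it and cannot lock.
- lever_pivot (a point): Pivot of the lever between two small steel cheeks: 18 mm towards -x and 60 mm towards +y from the dock's origin, 24 mm above the cabinet top.
- lever_tip (a point): Point in the lever's grip, 50 mm from the pivot. The lever is a flat steel stem, then from 30 to 58 mm from the pivot a round black grip 16 mm thick. Open, this point lies 28 mm outward (dock +y) of the pivot, 65 mm above the cabinet top; upright, 74 mm above it; locked, 28 mm inward of the pivot, 65 mm above the top. A steel arm with the nose sticks up beside the dock while open.
- alcohol_bottle: Bystander: small white bottle with blue cap, 41 mm across, 92 mm tall, origin under its middle.
- tape_roll: Bystander: roll of white tape, 50 mm across, 26 mm high, origin under its middle.
- box_1: Bystander: small carton, 35 x 92 x 71 mm, origin under its middle.

How it is judged:
By the outcome, as a careful person would: the job done as asked, in the order asked, and still so for the second after the job is handed in, with the robot touching nothing.
It also fails if it takes over 48 s, if anything falls off the work surface, if the arm or the gripper's body presses on something with over 40 N, if the wrist force passes 120 N, or if a joint passes its speed limit or range.

ROBOT

A 6-joint arm with a two-finger parallel gripper is mounted at the origin on a cart in front of the work surface, level with it; the furniture and walls round the work are solid. World frame = base frame: x ahead of the robot, y to its left, z up, the work surface at z = 0. Lengths are in m, angles in rad, forces in N, time in s.
With the tool pointing down it reaches from about 0.3 to 0.775 m from the base axis. Payload 14.6 kg.
Tool frame: the origin (TCP) lies at the very end of the fingers, on their centre line; the grasp point (between the pads) lies 19 mm behind it; z points along the fingers, y is the line along which they close (so a half turn about z gives the same grasp; the last joint's range is limited). The gripper opens to 94 mm and grips with 3 to 60 N. Pads are 16 mm wide; open, the fingers measure 119 mm over their backs; the gripper's body (75 mm by 177 mm) begins 78 mm behind the grasp point.
Start: joints at [1.24, 0.3, 1.521, -0, 1.321, -0.067], TCP at [0.143, 0.531, 0.205] pointing down, gripper open.
Joint ranges: [-3.03, 3.03], [-0.79, 2.21], [0.23, 2.52], [-1.04, 4.18], [0, 3.07], [-2.55, 2.55]. Speed limits (rad/s): [2.22, 2.22, 2.57, 3.14, 3.14, 3.14].

INTERFACE

Orientations are given as [roll, pitch, yaw] about the fixed x, y, z axes, in that order (R = Rz(yaw) Ry(pitch) Rx(roll)).
In Python, from station import status, vision, order, silhouettes gives the robot as it stands. The module is installed in compiled form; this text tells all that it offers.
- The arm moves only by the shell command python3 -m pendant 'ROWS' [FORCE]. ROWS is JSON, one flat list of numbers, 7 for each row, row after row: the shift along the tool's x, y, z in units of 500 mm (1.0 is 500 mm), then the turn, a rotation vector about the tool's x, y, z in units of 90 degrees (1.0 is 90 degrees), then the opening, from -1 (shut) to 1 (fully open). A call has 1 to 12 rows; each row is the pose to reach, as a shift and turn from the pose commanded when the call began, along the tool's axes at that moment; what a row does not reach only later rows make up. A row lasts 1/10 s, in which the tool goes at most 50 mm and 8.59 degrees, less where a joint would pass 70% of its speed; a pose out of reach is approached as far as the arm can. A call with a number of a shift or a turn outside -1 to 1 is refused whole. A call with a gripper value outside its range is refused whole. The fingers move at their own pace and stop on an object; FORCE is the grip in N (left out, the last holds). Time passes only in rows, so rows that repeat a pose let the fingers close. It gives the time, the measured TCP pose, the force, the opening and the grip force at its end, in the units of the state.
- status.get_obs(): the state, without advancing time (a new reading comes with each control period).
- vision.camera(name): name is "side" or "top"; returns a dict with "pixels" (400x640x3 uint8, red, green, blue), "K" (3x3 intrinsics, pixels), "R" (3x3) and "t" (3): a world point X has camera coordinates R X + t. Camera axes: x right, y down, z forward; pixel columns grow to the right and rows downward; lengths in m; the calibration is good to about 2 mm. A picture is of the moment at which its call begins. There is no depth.
- order.hand_in(): hands the job in; it is judged then, once.
Trained networks look in a picture, given as the dict that the camera call returned (one of the last four; its "shot" number tells which), for a name from the list of things; names that differ only in an ending like _2 or _b are one class to them, and where a whole thing is asked for, a point or a joint stands for the part that bears it (a point fixed in the world has none). Each returns a list of dicts, best first, with "score" (0 to 1); they miss things now and then, are a little off and sometimes report something else, mostly with a low value. They report only what shows in the picture. A call takes as long as a camera call.
- silhouettes(target, picture): "region" (400x640 bool, what is visible of it) and "extent" ([left, top, right, bottom] in pixels, round what is visible of it).
The state is a dict: "time_s": time; "qpos": joint angles; "joint_vel": joint speeds; "tau": joint torques, N m; "ee_pos": TCP position; "eef_rot": TCP orientation; "force": force on the tool from outside, world axes, zero at the start; "moment": the same for the moment, N m; "grip_width": finger opening in m; "grip_force": force on a finger pad.
Only numpy, scipy, OpenCV 4.12 (cv2) and the standard library are available. Lean on these libraries where they do the work, as an engineer would, in place of code of your own. Each camera call takes 0.05 s, during which the arm holds its last target. There are 200 camera calls.

## Working session

There is one attempt and no reset: what is moved stays moved. The work goes in short steps, Python scripts to look and compute and a shell command to move; the robot and the scene stay as the last step left them, time stands still between calls to the robot, and variables do not carry over. Pictures are saved under pics/ and viewed, at most 10 in all, crops included, and the job is handed in when it is done.

```bash
mkdir -p pics; cat > h.py <<'E'
import numpy as np, cv2
from station import status, vision, order, silhouettes
def tri(pa,a,pb,b):
    P=[c["K"]@np.c_[c["R"],c["t"]] for c in (pa,pb)]
    X=cv2.triangulatePoints(P[0],P[1],np.float64(a).reshape(2,1),np.float64(b).reshape(2,1))[:,0]
    return X[:3]/X[3]
def proj(c,X):
    p=(c["R"]@np.atleast_2d(X).T).T+c["t"]; p=(c["K"]@p.T).T
    return p[:,:2]/p[:,2:]
def onz(c,uv,z):
    d=c["R"].T@np.linalg.inv(c["K"])@np.r_[uv,1]; o=-c["R"].T@c["t"]
    return o+d*(z-o[2])/d[2]
E
python3 - <<'E'
from h import *
for n in("side","top"):
    c=vision.camera(n); cv2.imwrite(f"pics/{n}0.png",c["pixels"][:,:,::-1])
    print(n,"cam at",(-c["R"].T@c["t"]).round(3),c["K"][0,0])
    for t in("dock","rack","tube0","lever","alcohol_bottle","tape_roll","box_1"):
        for r in silhouettes(t,c)[:2]:
            ys,xs=np.nonzero(r["region"]); print(t,round(r["score"],2),np.round(r["extent"]),(xs.mean().round(1),ys.mean().round(1)))
print(status.get_obs())
E
```

```text
side cam at [0.17  0.755 0.685] 501.63774982607833
dock 0.9 [256. 186. 346. 252.] (np.float64(293.4), np.float64(225.6))
rack 0.82 [282. 202. 333. 241.] (np.float64(309.4), np.float64(220.2))
tube0 0.55 [294. 170. 303. 207.] (np.float64(299.1), np.float64(187.5))
tube0 0.55 [281. 180. 290. 214.] (np.float64(285.7), np.float64(194.2))
lever 0.5 [266. 213. 295. 238.] (np.float64(280.8), np.float64(225.1))
alcohol_bottle 0.76 [382. 137. 406. 164.] (np.float64(392.7), np.float64(152.8))
tape_roll 0.8 [339. 145. 360. 171.] (np.float64(347.6), np.float64(157.9))
top cam at [0.493 0.147 0.961] 423.97870072707707
dock 0.8 [253. 158. 326. 237.] (np.float64(292.8), np.float64(194.4))
rack 0.75 [283. 185. 315. 226.] (np.float64(295.0), np.float64(205.8))
tube0 0.7 [384. 182. 409. 201.] (np.float64(396.6), np.float64(192.3))
tube0 0.58 [305. 186. 314. 194.] (np.float64(307.6), np.float64(188.0))
lever 0.46 [250. 188. 275. 201.] (np.float64(263.2), np.float64(195.6))
alcohol_bottle 0.43 [402. 232. 416. 247.] (np.float64(407.6), np.float64(237.8))
tape_roll 0.6 [383. 181. 412. 207.] (np.float64(397.5), np.float64(191.8))
box_1 0.8 [192. 162. 237. 191.] (np.float64(215.1), np.float64(175.9))
{'time_s': 0.8, 'qpos': array([ 1.24043102e+00,  2.99875715e-01,  1.52099068e+00,  8.75329603e-06,
        1.32070070e+00, -6.65890612e-02]), 'joint_vel': array([-0.0012488 ,  0.00078345,  0.00152214,  0.00041436,  0.00091565,
        0.00058103]), 'tau': array([ 7.96665108e-05, -5.31631136e+01, -3.52905929e+01,  7.08559644e-02,
        2.12895416e-02,  2.13777804e-05]), 'ee_pos': array([0.14339343, 0.53097292, 0.20546285]), 'eef_rot': array([ 3.14156659e+00, -6.76199245e-06,  2.87781424e+00]), 'force': array([ 0.02473453, -0.08654502,  0.14750297]), 'moment': array([ 0.01904299, -0.07707282, -0.00628135]), 'grip_force': 0.0, 'grip_width': 0.09402027013308177}
```

View pics/side0.png

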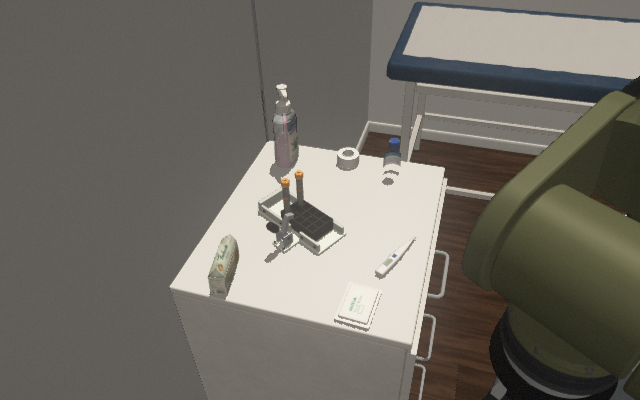

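View pics/top0.png

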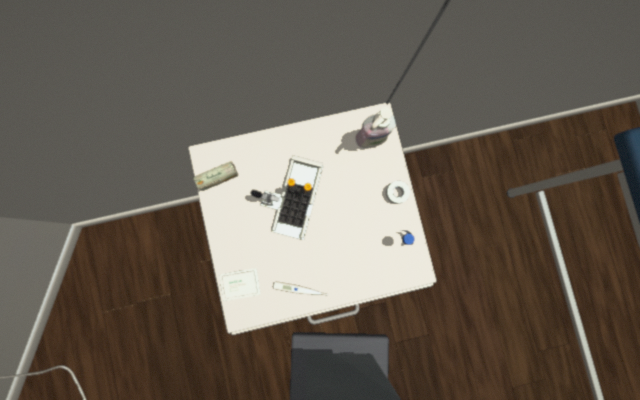

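The side picture shows the dock at about (300,220), with the rack in it, the two orange-capped tubes at (286,182) and (299,173), and the lever at (284,225). In the top picture the dock is at (297,197), with its mouth at (288,237) and the lever at (263,196). I'll enlarge both.

```bash
python3 - <<'E'
from h import *
for n,(u,v,w,h) in dict(side=(245,160,110,95),top=(235,150,100,95)).items():
    im=cv2.imread(f"pics/{n}0.png")[v:v+h,u:u+w]
    im=cv2.resize(im,None,fx=6,fy=6,interpolation=cv2.INTER_CUBIC)
    for k in range(0,w,10): cv2.line(im,(k*6,0),(k*6,4 if (u+k)%20 else 10),(0,0,255),1); cv2.putText(im,str(u+k),(k*6,20),0,.35,(0,0,255))
    for k in range(0,h,10): cv2.putText(im,str(v+k),(0,k*6+4),0,.35,(0,0,255))
    cv2.imwrite(f"pics/{n}0c.png",im)
E
```

```text
(no output)
```

View pics/side0c.png

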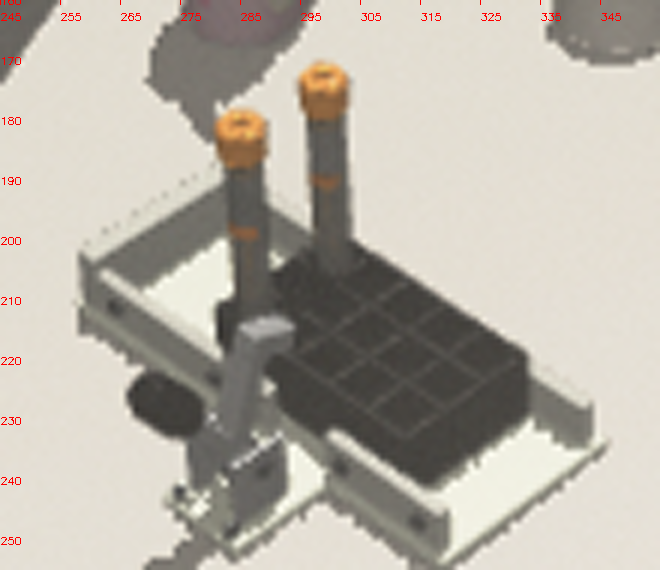

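View pics/top0c.png

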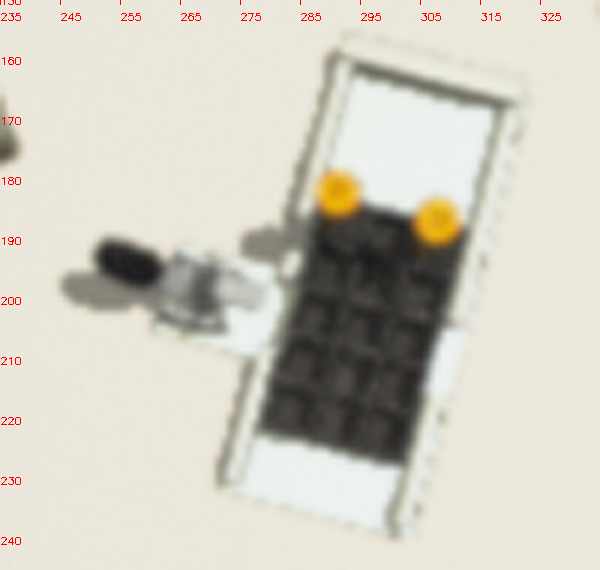

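The crops show these points clearly. In the top view, the mouth corners are at (271.2,230.8) and (301.7,240), the near rack edge runs (277.8,222)–(302.5,227.5), and the grip is at (256.7,193.7). In the side view, the mouth corners are at (345.8,234.2) and (319.2,254.2), and the grip is at (272.7,227.3). Next I fit the dock pose.

```bash
cat > fit.py <<'E'
from h import *
from scipy.optimize import least_squares
T,S=vision.camera("top"),vision.camera("side")
print("mouth R",tri(T,(301.7,240),S,(345.8,234.2)).round(4),"mouth L",tri(T,(271.2,230.8),S,(319.2,254.2)).round(4),"grip",tri(T,(256.7,193.7),S,(272.7,227.3)).round(4))
# (cam, dock point with s=rack origin x flag, pixel)
ob=[(T,(-87,-38,6),0,(301.7,240)),(T,(-87,38,6),0,(271.2,230.8)),(T,(91,38,28),0,(292,155.8)),(T,(91,-38,28),0,(322.8,164.2)),
(S,(-87,-38,6),0,(345.8,234.2)),(S,(-87,38,6),0,(319.2,254.2)),(S,(91,38,28),0,(258.7,202.5)),
(T,(-45,27.5,33),1,(277.8,221.7)),(T,(-45,-27.5,33),1,(302.5,227.5)),(S,(-45,-27.5,33),1,(332.8,219.2)),
(T,(-18,88,65),0,(256.7,193.7)),(S,(-18,88,65),0,(272.7,227.3))]
def res(p,full=0):
    x,y,a,s=p; c,n=np.cos(a),np.sin(a); o=[]
    for cam,q,f,uv in ob:
        qx,qy,qz=np.array(q)/1e3; qx+=f*s
        o.append(proj(cam,(x+c*qx-n*qy,y+n*qx+c*qy,qz))[0]-uv)
    return np.ravel(o) if not full else np.array(o)
r=least_squares(res,[.5,.2,-.27,-.01],loss="soft_l1"); print(r.x.round(4)); print(res(r.x,1).round(1).tolist())
np.save("dock.npy",r.x)
E
python3 fit.py
```

```text
mouth R [0.5062 0.1502 0.0054] mouth L [0.5242 0.2191 0.0028] grip [0.6017 0.2496 0.0592]
[ 0.597   0.1637 -0.2392 -0.0141]
[[1.2, 1.2], [-1.0, 1.4], [-0.5, -0.8], [1.5, -0.2], [2.0, -0.6], [0.4, 0.1], [-1.1, -1.0], [-0.3, -0.9], [-0.8, -0.0], [0.7, -0.1], [-2.3, -0.1], [-0.6, -0.8]]
```

```bash
cat > go.py <<'E'
# go.py dx dy z(mm): tool shift/turn in pendant units to dock-frame target, tool x = -dock x, pointing down
import sys; from h import *; from scipy.spatial.transform import Rotation as Ro
x,y,a,s=np.load("dock.npy"); c,n=np.cos(a),np.sin(a)
o=status.get_obs(); R=Ro.from_euler("xyz",o["eef_rot"]); D=np.array([[c,-n],[n,c]])
p=o["ee_pos"]; print("t",o["time_s"],"now dock mm",np.r_[(D.T@(p[:2]-[x,y])),p[2]]*1e3,"F dock",(D.T@o["force"][:2]).round(1),o["force"][2].round(1))
for i in range(1,len(sys.argv)-2,3):
    d=np.float64(sys.argv[i:i+3])/1e3; t=np.r_[D@d[:2]+[x,y],d[2]]
    W=Ro.from_euler("xyz",[np.pi,0,a+np.pi])
    print((R.inv().apply(t-p)/.5).round(4),((R.inv()*W).as_rotvec()/(np.pi/2)).round(4))
E
python3 go.py -92 0 120 -92 0 14
```

```text
t 0.9 now dock mm [-527.65411722  249.3875046   205.44839206] F dock [-0.3  0. ] -0.2
[-0.8833 -0.4772  0.1709] [-0.      0.     -0.0157]
[-0.8833 -0.4772  0.3829] [-0.      0.     -0.0157]
```

```bash
python3 -m pendant '[-0.22,-0.12,0.0,0,0,-0.008,-1, -0.8833,-0.4772,0.17,0,0,-0.0157,-1, -0.8833,-0.4772,0.17,0,0,-0.0157,-1, -0.8833,-0.4772,0.17,0,0,-0.0157,-1, -0.8833,-0.4772,0.17,0,0,-0.0157,-1, -0.8833,-0.4772,0.17,0,0,-0.0157,-1, -0.8833,-0.4772,0.17,0,0,-0.0157,-1, -0.8833,-0.4772,0.17,0,0,-0.0157,-1, -0.8833,-0.4772,0.17,0,0,-0.0157,-1, -0.8833,-0.4772,0.17,0,0,-0.0157,-1, -0.8833,-0.4772,0.17,0,0,-0.0157,-1, -0.8833,-0.4772,0.17,0,0,-0.0157,-1]' 20; python3 go.py -92 0 120 -92 0 14
```

```text
time_s: 2.1
ee_pos: [0.508, 0.1844, 0.1199]
eef_rot: [-3.141, -0.001, 2.9]
force: [-0.8, -0.2, -0.3]
grip_width: 0.0022
grip_force: 0.0
t 2.1 now dock mm [-91.33014334  -0.88374812 119.90618278] F dock [-0.7 -0.4] -0.3
[ 0.0013  0.0018 -0.0002] [-0.0002 -0.0005 -0.0015]
[0.0012 0.0018 0.2118] [-0.0002 -0.0005 -0.0015]
```

Now down in steps to 14 mm.

```bash
python3 -m pendant '[0,0,0.06,0,0,0,-1, 0,0,0.12,0,0,0,-1, 0,0,0.17,0,0,0,-1, 0,0,0.19,0,0,0,-1, 0,0,0.205,0,0,0,-1, 0,0,0.212,0,0,0,-1, 0,0,0.212,0,0,0,-1]'; python3 - <<'E'
from h import *
for n in("side","top"):
    c=vision.camera(n); cv2.imwrite(f"pics/{n}1.png",c["pixels"][:,:,::-1])
u,v,w,h=(245,130,140,125)
a=cv2.resize(cv2.imread("pics/side1.png")[v:v+h,u:u+w],None,fx=4,fy=4,interpolation=cv2.INTER_CUBIC)
cv2.imwrite("pics/m1.png",a)
E
python3 go.py -60 0 14
```

```text
time_s: 2.8
ee_pos: [0.5077, 0.1858, 0.015]
eef_rot: [3.141, 0.001, 2.903]
force: [-0.3, 0.1, -0.2]
grip_width: 0.0005
grip_force: 0.0
t 2.9 now dock mm [-91.6727217    0.30404632  15.32973067] F dock [-0.8  0.2] -0.5
[-0.0633 -0.0006  0.0027] [0.0004 0.0007 0.0001]
```

View pics/m1.png

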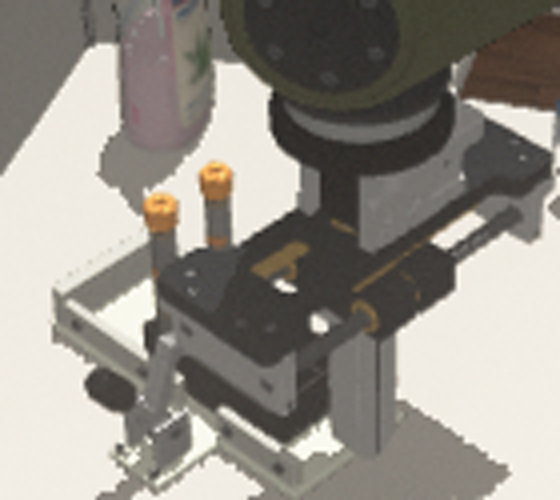

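Fingers are down mid-mouth (crop about (362,450)), clear of rails and rack. I push gently.

```bash
python3 -m pendant '[-0.02,0,0,0,0,0,-1, -0.036,0,0,0,0,0,-1, -0.044,0,0,0,0,0,-1, -0.05,0,0,0,0,0,-1, -0.056,0,0,0,0,0,-1, -0.062,0,0,0,0,0,-1, -0.068,0,0,0,0,0,-1, -0.075,0,0,0,0,0,-1, -0.083,0,0,0,0,0,-1, -0.091,0,0,0,0,0,-1, -0.099,0,0,0,0,0,-1, -0.104,0,0,0,0,0,-1]'; python3 go.py -20 0 15
```

```text
time_s: 4.1
ee_pos: [0.5585, 0.173, 0.0144]
eef_rot: [3.142, 0.0, 2.902]
force: [-1.0, 0.3, 1.1]
grip_width: 0.0001
grip_force: 0.6
t 4.1 now dock mm [-3.96331549e+01 -1.40819563e-02  1.44447607e+01] F dock [-1.  0.] 1.1
[-0.0393  0.     -0.0011] [ 0.  0. -0.]
```

Contact is light (about 1 N). I go on to about -22, then feel for the stop.

```bash
python3 -m pendant '[-0.008,0,0,0,0,0,-1, -0.016,0,0,0,0,0,-1, -0.024,0,0,0,0,0,-1, -0.03,0,0,0,0,0,-1, -0.034,0,0,0,0,0,-1, -0.036,0,0,0,0,0,-1]'; python3 go.py -20 0 15; python3 -m pendant '[-0.003,0,0,0,0,0,-1, -0.006,0,0,0,0,0,-1]';  python3 -m pendant '[-0.003,0,0,0,0,0,-1, -0.006,0,0,0,0,0,-1]'; python3 go.py -20 0 15
```

```text
time_s: 4.7
ee_pos: [0.5757, 0.1689, 0.0145]
eef_rot: [3.142, 0.0, 2.902]
force: [-1.4, 0.4, 2.1]
grip_width: 0.0007
grip_force: 0.6
t 4.7 now dock mm [-21.86480647   0.02404943  14.46176285] F dock [-1.5  0.1] 2.1
[-0.0037 -0.     -0.0011] [ 0.  0. -0.]
time_s: 4.9
ee_pos: [0.5785, 0.1682, 0.0145]
eef_rot: [-3.142, -0.0, 2.902]
force: [-1.0, 0.5, 0.7]
grip_width: 0.0001
grip_force: 0.4
time_s: 5.1
ee_pos: [0.5803, 0.1677, 0.0144]
eef_rot: [-3.141, -0.003, 2.902]
force: [-17.6, 2.6, 12.8]
grip_width: 0.0003
grip_force: 9.0
t 5.1 now dock mm [-17.13091217  -0.02882914  14.43162796] F dock [-17.7  -1.7] 12.8
[ 0.0057  0.0001 -0.0011] [-0.0004 -0.0019  0.0001]
```

Force rose to 18 N at -17 mm, exactly where home should be. I back off and up and look.

```bash
python3 -m pendant '[0.02,0,0,0,0,0,-1, 0.07,0,0,0,0,0,-1, 0.12,0,0,0,0,0,-1, 0.12,0,-0.08,0,0,0,-1, 0.12,0,-0.18,0,0,0,-1, 0.12,0.02,-0.26,0,0,0,-1, 0.12,0.12,-0.28,0,0,0,-1, 0.12,0.22,-0.28,0,0,0,-1, 0.06,0.28,-0.28,0,0,0,-1, 0.06,0.29,-0.28,0,0,0,-1]'; python3 - <<'E'
from h import *
for n in("side","top"):
    c=vision.camera(n); cv2.imwrite(f"pics/{n}2.png",c["pixels"][:,:,::-1])
im=[cv2.resize(cv2.imread(f"pics/{n}2.png")[v:v+120,u:u+120],None,fx=3.3,fy=3.3,interpolation=cv2.INTER_CUBIC) for n,u,v in(("side",240,145),("top",230,140))]
cv2.imwrite("pics/m2.png",np.hstack(im))
E
python3 go.py -18 125 125 -18 125 52
```

```text
time_s: 6.1
ee_pos: [0.5881, 0.3177, 0.1528]
eef_rot: [-3.141, -0.0, 2.904]
force: [-0.9, -1.1, -0.1]
grip_width: 0.0001
grip_force: 0.0
t 6.2 now dock mm [-46.43979525 145.34122533 153.35834269] F dock [-0.5 -0.2] -0.3
[-0.0569 -0.0407  0.0567] [-0.0005 -0.0005  0.0005]
[-0.057  -0.0406  0.2027] [-0.0005 -0.0005  0.0005]
```

View pics/m2.png

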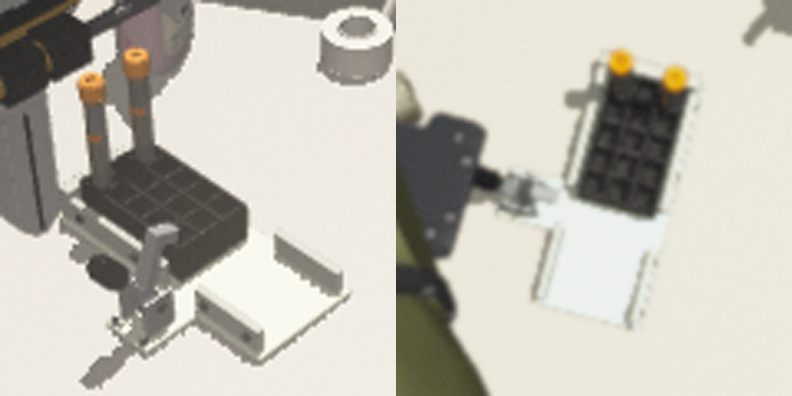

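The rack is seated against the stop at crop (640,75–210), both tubes are standing, and the lever is still open with its grip at crop (105,270). Before descending I check the box clearance.

```bash
python3 - <<'E'
from h import *
T=vision.camera("top")
x,y,a,s=np.load("dock.npy"); c,n=np.cos(a),np.sin(a)
for uv in((237,170),(234,178),(230,162)):
    p=onz(T,uv,.071); print(uv,(np.array([[c,n],[-n,c]])@(p[:2]-[x,y])*1e3).round(0))
E
python3 go.py -18 124 150 -18 124 54
```

```text
(237, 170) [ 20. 136.]
(234, 178) [  2. 138.]
(230, 162) [ 32. 156.]
t 6.25 now dock mm [-46.481063   144.60590234 153.93735145] F dock [0.2 0.2] 0.5
[-0.057  -0.0412  0.0079] [-0.0004 -0.0003  0.0001]
[-0.0571 -0.0411  0.1999] [-0.0004 -0.0003  0.0001]
```

```bash
python3 -m pendant '[-0.03,-0.03,0,0,0,0,-1, -0.049,-0.049,0.0,0,0,0,-1, -0.049,-0.049,0.06,0,0,0,-1, -0.049,-0.049,0.12,0,0,0,-1, -0.049,-0.049,0.17,0,0,0,-1, -0.049,-0.049,0.195,0,0,0,-1, -0.049,-0.049,0.2,0,0,0,-1, -0.049,-0.049,0.2,0,0,0,-1]'; python3 go.py -22 60 54
```

```text
time_s: 7.05
ee_pos: [0.6049, 0.2857, 0.0555]
eef_rot: [3.141, 0.001, 2.902]
force: [-0.6, 0.3, 1.0]
grip_width: 0.0005
grip_force: 0.0
t 7.05 now dock mm [-21.18777759 120.45374203  55.45519464] F dock [-0.6  0.2] 1.0
[ 0.0016 -0.1209  0.0028] [ 0.0004  0.0005 -0.0002]
```

```bash
python3 -m pendant '[0,-0.015,0,0,0,0,-1, 0,-0.03,0,0,0,0,-1, 0,-0.042,0,0,0,0,-1, 0,-0.054,0,0,0,0,-1, 0,-0.066,0,0,0,0,-1, 0,-0.074,0,0,0,0,-1]'; python3 go.py -22 60 54;python3 -m pendant '[0,-0.01,0,0,0,0,-1, 0,-0.02,0,0,0,0,-1, 0,-0.03,0,0,0,0,-1, 0,-0.038,0,0,0,0,-1]'; python3 go.py -22 60 54
```

```text
time_s: 7.65
ee_pos: [0.5958, 0.2491, 0.0549]
eef_rot: [3.142, 0.0, 2.902]
force: [-0.8, 0.7, 0.2]
grip_width: 0.0004
grip_force: 0.3
t 7.65 now dock mm [-21.37346104  82.7403177   54.94039901] F dock [-1.   0.5] 0.2
[ 0.0012 -0.0455  0.0019] [ 0.      0.0003 -0.0001]
time_s: 8.05
ee_pos: [0.5912, 0.2309, 0.0543]
eef_rot: [-3.141, -0.0, 2.902]
force: [0.3, -0.5, 0.2]
grip_width: 0.0005
grip_force: 0.0
t 8.05 now dock mm [-21.54791938  63.91287839  54.30245743] F dock [ 0.4 -0.4] 0.2
[ 0.0009 -0.0078  0.0006] [-0.0002 -0.0002 -0.    ]
```

```bash
python3 -m pendant '[0,0.05,0,0,0,0,-1, 0,0.1,0,0,0,0,-1, 0.03,0.12,-0.08,0,0,0,-1, 0.1,0.15,-0.16,0,0,0,-1, 0.2,0.2,-0.24,0,0,0,-1, 0.3,0.25,-0.28,0,0,0,-1, 0.4,0.28,-0.3,0,0,0,-1, 0.45,0.3,-0.3,0,0,0,-1, 0.45,0.3,-0.3,0,0,0,-1, 0.45,0.3,-0.3,0,0,0,-1]'; python3 - <<'E'
from h import *
for n in("side","top"):
    c=vision.camera(n); cv2.imwrite(f"pics/{n}3.png",c["pixels"][:,:,::-1])
im=[cv2.resize(cv2.imread(f"pics/{n}3.png")[v:v+120,u:u+120],None,fx=3.3,fy=3.3,interpolation=cv2.INTER_CUBIC) for n,u,v in(("side",240,145),("top",230,140))]
cv2.imwrite("pics/m3.png",np.hstack(im))
E
python3 go.py
```

```text
time_s: 9.05
ee_pos: [0.4073, 0.4313, 0.2049]
eef_rot: [3.141, 0.0, 2.905]
force: [0.7, -1.1, -0.2]
grip_width: 0.0006
grip_force: 0.0
t 9.15 now dock mm [-245.63910067  214.01129466  204.03324718] F dock [-0.1 -0.6] 0.0
```

View pics/m3.png

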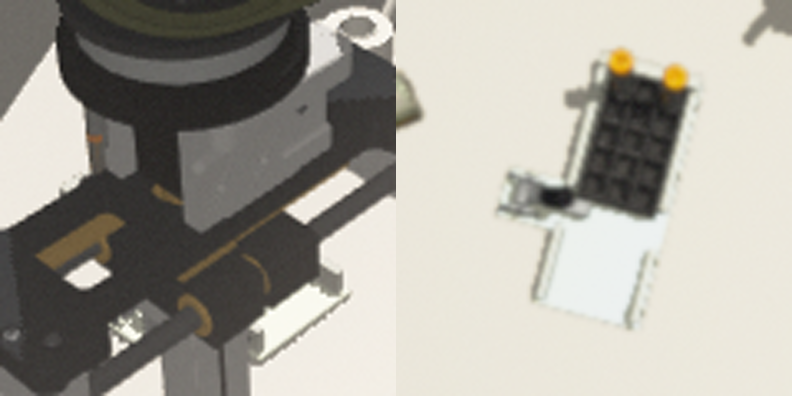

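The top view shows the lever tipped inward, grip at about pixel (278,199). I move the hand out of the side camera's line and check the locked angle.

```bash
python3 -m pendant '[0.1,0.1,0,0,0,0,-1, 0.2,0.2,0,0,0,0,-1, 0.3,0.25,0,0,0,0,-1, 0.4,0.25,0,0,0,0,-1, 0.45,0.25,0,0,0,0,-1, 0.45,0.25,0,0,0,0,-1, 0.45,0.25,0,0,0,0,-1]'; python3 - <<'E'
from h import *
x,y,a,s=np.load("dock.npy"); c,n=np.cos(a),np.sin(a)
for k in("side","top"):
    cm=vision.camera(k); cv2.imwrite(f"pics/{k}4.png",cm["pixels"][:,:,::-1])
    for nm,q in dict(locked=(-18,32,65),upright=(-18,60,74),nose=(-13,0,30),rackcorner=(-10,-27.5,33)).items():
        qx,qy,qz=np.array(q)/1e3; print(k,nm,proj(cm,(x+c*qx-n*qy,y+n*qx+c*qy,qz))[0].round(1))
im=[cv2.resize(cv2.imread(f"pics/{n}4.png")[v:v+80,u:u+80],None,fx=5,fy=5,interpolation=cv2.INTER_CUBIC) for n,u,v in(("side",260,165),("top",255,155))]
cv2.imwrite("pics/m4.png",np.hstack(im))
E
```

```text
time_s: 9.85
ee_pos: [0.2189, 0.6054, 0.2037]
eef_rot: [-3.141, -0.0, 2.904]
force: [0.5, 0.1, -1.3]
grip_width: 0.0004
grip_force: 0.0
side locked [295.2 211.6]
side upright [283.5 215.3]
side nose [306.6 215.9]
side rackcorner [315.7 207.3]
top locked [279.8 200.7]
top upright [266.7 196.6]
top nose [295.3 204. ]
top rackcorner [307.7 205.9]
```

View pics/m4.png

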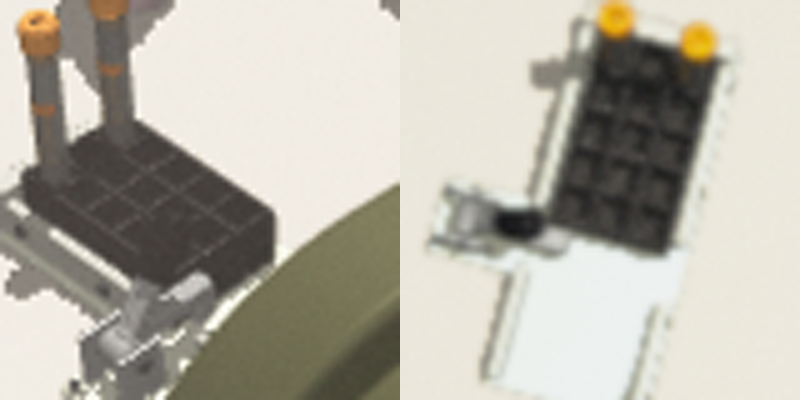

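Grip (279,199.4) agrees with the locked prediction (279.8,200.7), and the nose lies in front of the rack's near end. One clear side view will confirm it.

```bash
python3 -m pendant '[0.06,-0.09,0,0,0,0,-1, 0.113,-0.18,0,0,0,0,-1, 0.113,-0.18,0,0,0,0,-1, 0.113,-0.18,0,0,0,0,-1, 0.113,-0.18,0,0,0,0,-1]'; python3 - <<'E'
from h import *
c=vision.camera("side"); im=c["pixels"][:,:,::-1]; cv2.imwrite("pics/side5.png",im)
cv2.imwrite("pics/m5.png",cv2.resize(im[165:255,250:350],None,fx=6,fy=6,interpolation=cv2.INTER_CUBIC))
E
```

```text
time_s: 10.45
ee_pos: [0.1449, 0.5316, 0.2049]
eef_rot: [3.14, 0.0, 2.901]
force: [0.6, 0.5, 0.0]
grip_width: 0.0003
grip_force: 0.0
```

View pics/m5.png

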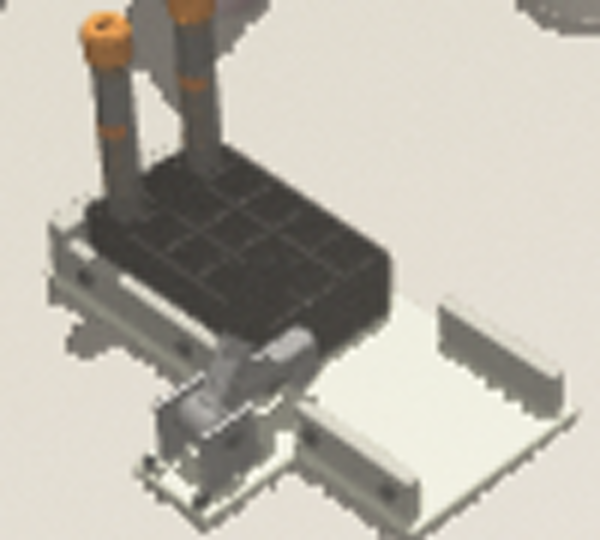

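The rack is home at the stop, both tubes are standing, and the lever is down inward with its nose (crop (290,350)) in front of the near end face. The hand is clear.

```bash
python3 -c "
from station import order; print(order.hand_in())"
```

```text
the job is handed in; nothing more can be done
None
```

The rack is fully home against the end stop with both tubes standing, the lever is flipped over and down in front of it by the camera views, the hand is clear, and the job is handed in at about 10.5 s; no verdict came back.

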